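Shim the rocking microscope

TASK

The microscope rocks because one of the two rubber feet at its rear edge (the column side, away from the eyepieces) does not reach the bench, and it is not known which. Find that foot with the tapered feeler blade, slide the blade straight in under it, flat on the bench and centred on the foot, until it drags and is firmly nipped (a push of about 8 N), and leave it there. Do it gently, never forcing the blade, and leave the other things on the bench where they are.

Things in the scene. Friction and masses are not known exactly. Their poses are not given: they have to be found in the camera images.
- scope: white stereo microscope, heavy: a push does not move it. Origin: centre of its 250 x 200 mm base, at bench level. Its x axis points from the rear edge (x = -125 mm) to the eyepieces. Base plate 18 to 48 mm above the bench, column 70 mm inside the rear edge, head up to 360 mm. Two rear feet, black rubber, centred at x = -100, y = -70 and +70 mm
- foot_a (a point): point on the bench below the middle of the rear face of the rear foot at y = -70 mm; axes as the microscope's: the blade slides in along +x. Foot 28 x 28 mm, reaching 28 mm from here along +x; the base overhangs by 11 mm towards -x. One rear foot stands on the bench and stops the blade's tip at its face; the other ends at an unknown height of 5 to 9 mm over the bench
- foot_b (a point): the same for the rear foot at y = +70 mm
- shim_grip (a point): tapered feeler blade, about 70 g: centre of its upright red handle, 44 mm long (x), 18 mm wide (y), 46 mm tall, so 23 mm above the blade's flat underside. Its x axis points to the tip. Ahead of the handle is a brass wedge 24 mm wide, 95 mm long, 13.5 mm thick at the handle falling evenly to 3 mm at the tip
- shim_tip (a point): middle of the blade's tip, on its underside, 117 mm ahead of the handle's centre; axes as the blade's. Under the short foot the wedge meets the foot with the tip 18 to 54 mm past the foot's rear face; pushed in there with 6 to 12 N it stays nipped by friction
- table: the white bench top, its surface at height 0
- dish: round clear petri dish 94 mm wide, 15 mm high, on the microscope's stage. To be left alone. Origin at the centre of its underside
- dish_stack: stack of three clear petri dishes, 94 mm wide, 45 mm high. To be left alone. Origin at the centre of its underside
- bottle: small clear bottle with a green cap, 56 mm wide, 130 mm high. To be left alone. Origin at the centre of its underside
- radio: black handheld radio lying on its back, 115 x 58 x 37 mm with an aerial 100 mm long. To be left alone. Origin at the centre of its underside
- marker: white marker pen with a blue cap, 120 mm long, 15 mm thick. To be left alone. Origin at the centre of its underside
- tweezers: steel tweezers, 120 mm long, 6 mm thick. To be left alone. Origin at the centre of its underside
- loupe: black loupe, 44 mm wide, 34 mm high. To be left alone. Origin at the centre of its underside
Mind the look-alikes: they are no part of the job. Of the things like the part that bears shim_grip, leave any that is purple; of the rest the larger one is meant.

How it is judged:
By the outcome, as a careful person would: the job done as asked, in the order asked, and still so for the second after the job is handed in, with the robot touching nothing.
It also fails if it takes over 51 s, if anything falls off the work surface, if the arm or the gripper's body presses on something with over 40 N, if the wrist force passes 120 N, or if a joint passes its speed limit or range.

ROBOT

A 6-joint arm with a two-finger parallel gripper is mounted at the origin on the work surface. World frame = base frame: x ahead of the robot, y to its left, z up, the work surface at z = 0. Lengths are in m, angles in rad, forces in N, time in s.
With the tool pointing down it reaches from about 0.325 to 0.775 m from the base axis. Payload 9.3 kg.
Tool frame: the origin (TCP) lies at the centre of the arm's flange, where the gripper is bolted on; the fingertips stand 173 mm ahead of it and the grasp point (between the pads) lies 155 mm ahead of it; y points along the fingers, x is the direction in which the jaws open and shut, and the axes are right-handed (so a half turn about y gives the same grasp; the last joint's range is limited). The gripper opens to 85 mm and grips with 20 to 120 N. Pads are 22 mm wide; open, the fingers measure 114 mm over their backs; the gripper's body (76 mm by 85 mm) begins 54 mm behind the grasp point. The pads swing forward as they close: fully open they stand 13 mm farther back than shut.
Start: joints at [-1.48, 0.259, 0.021, 1.334, 0, 1.418], TCP at [0.133, -0.534, 0.405] pointing down, gripper open.
Joint ranges: [-3.04, 3.04], [-0.91, 1.82], [-1.04, 1.36], [-1.92, 1.95], [-1.52, 1.45], [-3.14, 3.14]. Speed limits (rad/s): [2.22, 2.22, 2.79, 3.14, 3.14, 3.14].

INTERFACE

Orientations are given as a unit quaternion [x, y, z, w].
In Python, from workcell import env, cams gives the robot as it stands.
- The arm moves only by the tool step_arm, never from a script. Its argument "moves" is one flat list of numbers, 6 for each row, row after row: the shift along the tool's x, y, z in m, then the turn, a rotation vector about the tool's x, y, z in units of 10 degrees (1.0 is 10 degrees). A call has 1 to 12 rows; each row shifts and turns the pose as measured when the row begins, along the tool's axes as they then stand; what a row does not reach is not made up. A row lasts 1/8 s, in which the tool goes at most 62.5 mm and 10.7 degrees, less where a joint would pass 70% of its speed; a pose out of reach is approached as far as the arm can. A call with a gripper value outside its range is refused whole. "fingers" is the finger opening in m, from 0 to 0.0854, set as the call begins (left out, the last holds). The fingers move at their own pace and stop on an object; "force" is the grip in N (left out, the last holds). Time passes only in rows, so rows that do not move let the fingers close. It gives the time, the measured TCP pose, the force and the opening at its end, in the units of the state.
- env.observe(): the state, without advancing time (a new reading comes with each control period).
- cams.read_camera(name): name is "side" or "top"; returns the picture (480x640x3 uint8, blue, green, red); there is no depth.
- cams.camera_model(name): a dict with "camera_matrix" (3x3 intrinsics, pixels), "origin" and "attitude" of the camera in the world. Camera axes: x right, y down, z forward; pixel columns grow to the right and rows downward; lengths in m; the calibration is good to about 2 mm. A picture is of the moment at which its call begins. camera_model takes no time and is no camera call.
- env.close_job(): hands the job in, once; it reports no verdict.
Trained networks look in the newest picture that a camera, given by its name, has taken for a name from the list of things; names that differ only in an ending like _2 or _b are one class to them, and where a whole thing is asked for, a point or a joint stands for the part that bears it (a point fixed in the world has none). Each returns a list of dicts, best first, with "confidence" (0 to 1); they miss things now and then, are a little off and sometimes report something else, mostly with a low value. They report only what shows in the picture. A call takes as long as a camera call. They do not tell look-alikes from the thing itself.
- cams.look_for(camera, thing): "centre" ([column, row] in pixels, amid what is visible of it).
The state is a dict: "clock": time; "qpos": joint angles; "qvel": joint speeds; "effort": joint torques, N m; "tool_pos": TCP position; "eef_rot": TCP orientation; "wrist_force": force on the tool from outside, world axes, zero at the start; "moment": the same for the moment, N m; "opening": finger opening in m.
Only numpy, scipy, OpenCV 4.12 (cv2) and the standard library are available. Lean on these libraries where they do the work, as an engineer would, in place of code of your own. Each camera call takes 0.05 s, during which the arm holds its last target.

## Working session

There is one attempt and no reset: what is moved stays moved. The work goes in short steps, Python scripts to look and compute and a tool call to move; the robot and the scene stay as the last step left them, time stands still between calls to the robot, and variables do not carry over. Pictures are saved under pics/ and viewed, and the job is handed in when it is done.

Besides the shell and the picture viewer there is one more tool, called after "Call:" as name(argument=value, ...) on one line, values as JSON. step_arm: Moves the arm, as the interface text tells. Its arguments: {"type":"object","properties":{"moves":{"type":"array","items":{"type":"number"}},"fingers":{"type":"number"},"force":{"type":"number"}},"required":["moves"]}

```bash
mkdir -p pics; ls
python3 - <<'E'
from workcell import env,cams
import cv2
print(env.observe())
for n in("side","top"):
    cv2.imwrite(f"pics/{n}0.png",cams.read_camera(n)); print(n,cams.camera_model(n))
    for t in ["scope","foot_a","shim_grip","shim_tip","dish_stack","bottle","radio","marker","tweezers","loupe"]:
        print(t,[(d['centre'],round(d['confidence'],2)) for d in cams.look_for(n,t)])
E
```

```text
pics
{'clock': 0.0, 'qpos': array([-1.47960809e+00,  2.59195295e-01,  2.07464655e-02,  1.33370961e+00,
        4.32192776e-06,  1.41818915e+00]), 'qvel': array([-0.00032183, -0.00065255,  0.00124528, -0.00065895,  0.00063551,
        0.00130696]), 'effort': array([-6.13208085e-04, -5.55635512e+01,  3.44529104e+01,  1.36913158e-02,
       -3.14499266e-04, -4.22423636e-05]), 'tool_pos': array([ 0.13274999, -0.53368006,  0.40405831]), 'eef_rot': array([-0.55673586,  0.43582051, -0.43516291,  0.5574396 ]), 'wrist_force': array([-0.00336978, -0.29851525, -0.27934467]), 'moment': array([ 0.06628577, -0.04651459,  0.00458013]), 'opening': 0.08541430009049193}
side {'camera_matrix': array([[500.24847698,   0.        , 321.49119153],
       [  0.        , 500.24847698, 235.89499655],
       [  0.        ,   0.        ,   1.        ]]), 'origin': array([-0.09041113,  0.69547416,  0.81493561]), 'attitude': array([-0.33767736,  0.84514425, -0.38478949,  0.15376036])}
scope [([393.5, 110.9], 0.7)]
foot_a [([394.4, 113.5], 0.66)]
shim_grip [([342.2, 382.0], 0.95), ([177.2, 331.4], 0.89), ([263.2, 
[... 322 characters left out ...]
   , 331.72440544],
       [  0.        , 579.66488156, 226.48674676],
       [  0.        ,   0.        ,   1.        ]]), 'origin': array([0.29331972, 0.08419809, 1.3712433 ]), 'attitude': array([ 0.71501668, -0.69534164,  0.05467053, -0.04756353])}
scope [([518.1, 169.7], 0.89)]
foot_a [([518.6, 167.0], 0.79)]
shim_grip [([232.7, 336.4], 0.9), ([187.6, 202.1], 0.58)]
shim_tip [([257.6, 224.8], 0.79), ([234.6, 336.1], 0.72), ([184.7, 204.3], 0.58)]
dish_stack [([516.7, 290.6], 0.91), ([224.8, 133.6], 0.69), ([518.6, 170.0], 0.35)]
bottle [([175.7, 266.6], 0.92), ([282.6, 243.6], 0.74)]
radio [([225.0, 131.7], 0.77)]
marker [([300.5, 278.0], 0.61)]
tweezers []
loupe [([227.9, 277.3], 0.86)]
```

View pics/side0.png

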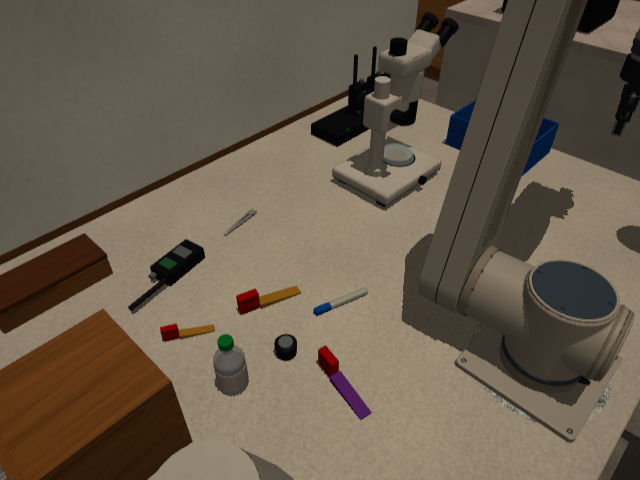

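View pics/top0.png

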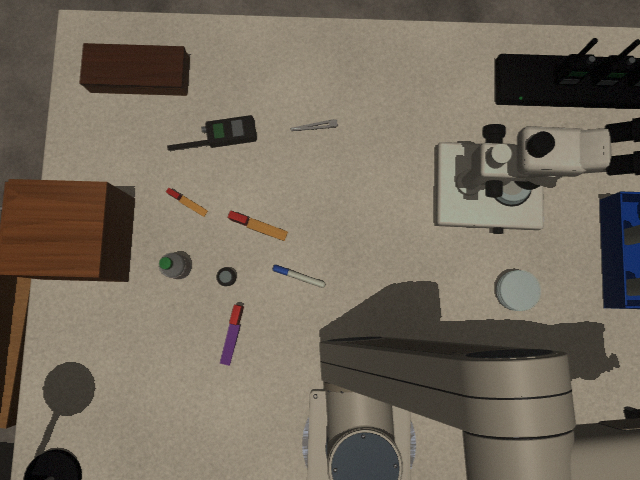

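```bash
cat > h.py <<'E'
import numpy as np,cv2
from scipy.spatial.transform import Rotation as R
from workcell import env,cams
M={n:cams.camera_model(n) for n in("side","top")}
def px2w(n,uv,z):
    m=M[n];d=R.from_quat(m['attitude']).as_matrix()@np.linalg.inv(m['camera_matrix'])@np.array([uv[0],uv[1],1.])
    o=np.array(m['origin']);return o+d*(z-o[2])/d[2]
def w2px(n,p):
    m=M[n];q=m['camera_matrix']@(R.from_quat(m['attitude']).as_matrix().T@(np.array(p)-m['origin']));return q[:2]/q[2]
def crop(src,out,x,y,w,h,s):
    im=cv2.imread(src) if isinstance(src,str) else src
    cv2.imwrite(out,cv2.resize(im[y:y+h,x:x+w],None,fx=s,fy=s,interpolation=cv2.INTER_CUBIC))
E
python3 - <<'E'
from h import *
crop("pics/top0.png","pics/t_sh.png",215,195,90,60,8)
crop("pics/top0.png","pics/t_sc.png",425,115,135,130,4)
crop("pics/side0.png","pics/s_sh.png",225,270,90,60,8)
crop("pics/side0.png","pics/s_sc.png",320,130,140,90,5)
E
```

```text
(no output)
```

View pics/t_sh.png

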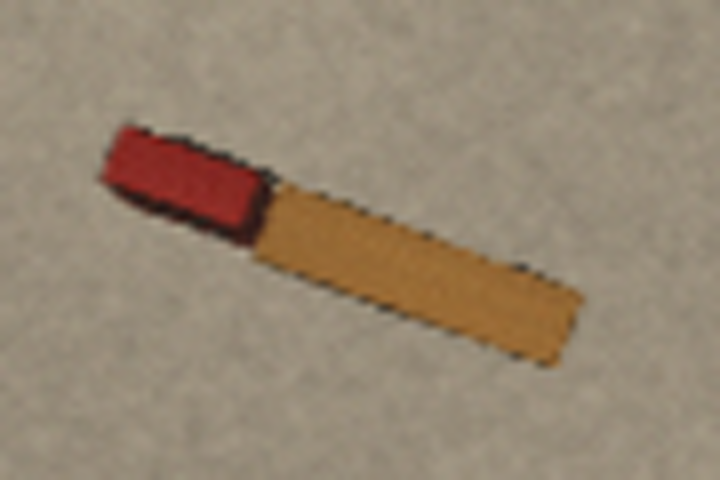

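View pics/t_sc.png

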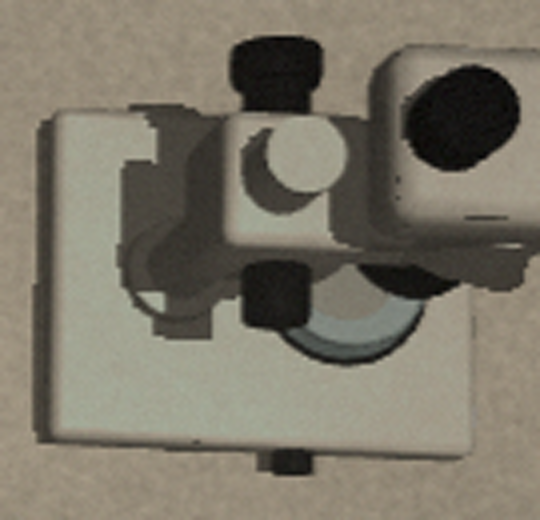

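View pics/s_sh.png

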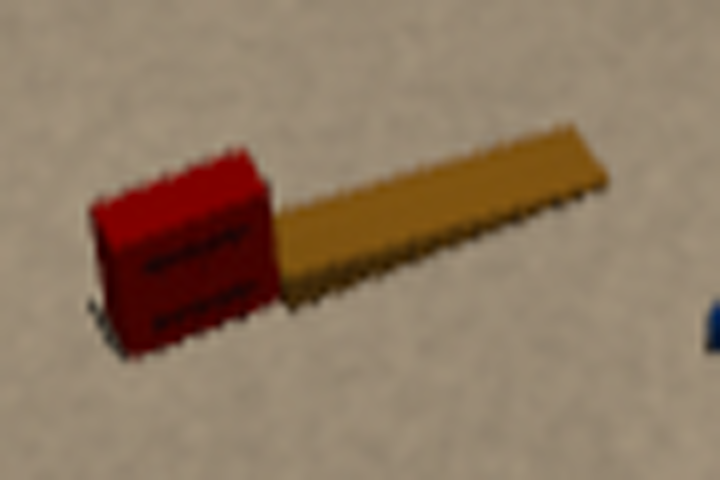

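View pics/s_sc.png

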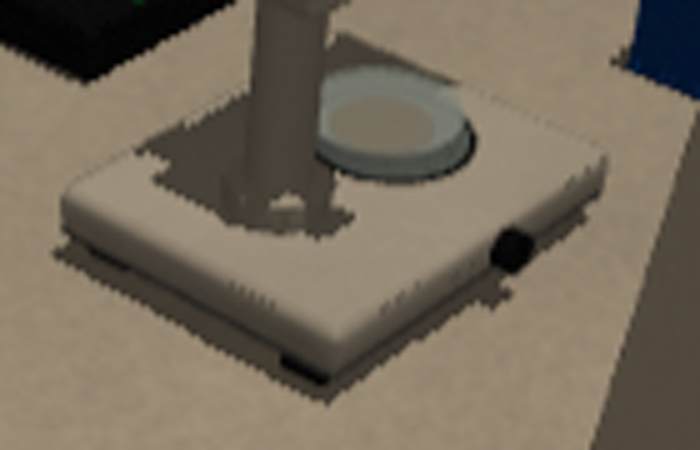

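```bash
cat > fit.py <<'E'
from h import *
from scipy.optimize import least_squares
def T(p,l): 
    c,s=np.cos(p[2]),np.sin(p[2]);return np.array([p[0]+c*l[0]-s*l[1],p[1]+s*l[0]+c*l[1],l[2]])
def fit(obs,p0):
    f=lambda p:np.concatenate([(w2px(n,T(p,l))-uv) for n,l,uv in obs])
    r=least_squares(f,p0);return r.x,r.fun.reshape(-1,2)
t=lambda x,y,ox,oy,s:(ox+(x+.5)/s-.5,oy+(y+.5)/s-.5)
# shim in grip frame (z world). handle x+-22,y+-9,z46; tip at 117
S=lambda x,y:t(x,y,225,270,8); P=lambda x,y:t(x,y,215,195,8)
obs=[("top",(117,12,3),P(584,297)),("top",(117,-12,3),P(556,367)),("top",(-22,9,46),P(125,123)),("top",(-22,-9,46),P(100,180)),
("side",(117,12,3),S(573,122)),("side",(117,-12,0),S(607,184)),("side",(-22,-9,46),S(108,245)),("side",(-22,-9,0),S(130,357)),("side",(-22,9,46),S(92,205)),("side",(22,9,46),S(243,148)),("side",(22,-9,46),S(270,185))]
obs=[(n,np.array(l)/1000,np.array(u)) for n,l,u in obs]
q=px2w("top",(257,225),0)
if __name__=="__main__":
    p,r=fit(obs,[q[0],q[1],-1.5]);print(p,np.degrees(p[2]));print(r.round(1))
    S=lambda x,y:t(x,y,320,130,5); P=lambda x,y:t(x,y,425,115,4)
    obs=[("top",(-125,100,48),P(50,110)),("top",(-125,-100,48),P(50,440)),("top",(125,-100,48),P(472,459)),
    ("side",(-125,100,48),S(62,190)),("side",(125,-100,48),S(607,158)),("side",(-125,-100,48),S(335,345)),("side",(-114,-84,0),S(326,384)),("side",(-114,-56,0),S(282,364)),("side",(-125,-100,18),S(333,375)),]
    obs=[(n,np.array(l)/1000,np.array(u)) for n,l,u in obs]
    p,r=fit(obs,[*px2w("top",(490,185),0)[:2],-1.57]);print(p,np.degrees(p[2]));print(r.round(1))
    for nm,y in(("a",-.07),("b",.07)):
        print(nm,T(p,[-.114,y,0]))
    for c,l in((w,l) for w in("a","b") for l in((0,-14,0),(0,14,0),(0,14,18),(0,-14,18))): 
        y0=-70 if c=="a" else 70
        print(c,l,((w2px("side",T(p,np.array([-114,y0+l[1],l[2]])/1000))-[320,130])*5).round(0))
E
python3 fit.py
python3 -c "
from h import *
for n,uv,z in (('marker',(300,278),.007),('loupe',(228,276),.03),('bottle',(175,265),.1),('radio',(225,131),.03),('tw',(314,125),.003),('stack',(517,290),.04)): print(n,px2w('top',uv,z))
s=env.observe();print(R.from_quat(s['eef_rot']).as_matrix().round(3))"
```

```text
[ 0.50426492  0.29313013 -1.89105676] -108.34957103631106
[[-0.2 -0.6]
 [-0.2  0. ]
 [-0.7 -0.5]
 [-0.4 -0.4]
 [ 0.1  0. ]
 [ 0.6  0.3]
 [ 0.6  0.2]
 [ 0.3  0.9]
 [-0.5 -0.6]
 [ 0.4 -0.9]
 [ 0.4  0.1]]
[ 0.59588814 -0.2942104  -1.58293732] -90.69562751553009
[[ 0.2 -1.1]
 [-0.9  0.1]
 [ 1.3 -0.3]
 [-1.2 -0.3]
 [ 1.8 -1.6]
 [ 0.9 -1.1]
 [-1.   1.3]
 [-0.4  0.9]
 [ 0.3  2.2]]
a [ 0.52727733 -0.17936895  0.        ]
b [ 0.66726702 -0.18106865  0.        ]
a (0, -14, 0) [319. 389.]
a (0, 14, 0) [278. 366.]
a (0, 14, 18) [281. 339.]
a (0, -14, 18) [322. 362.]
b (0, -14, 0) [124. 282.]
b (0, 14, 0) [ 87. 262.]
b (0, 14, 18) [ 88. 235.]
b (0, -14, 18) [125. 255.]
marker [0.36805502 0.14426874 0.007     ]
loupe [0.36679742 0.30919504 0.03      ]
bottle [0.38374944 0.41439763 0.1       ]
radio [0.7121784  0.33459344 0.03      ]
tw [0.74249631 0.12325637 0.003     ]
stack [ 0.35258446 -0.3553039   0.04      ]
[[ 0.241 -0.     0.97 ]
 [-0.97   0.     0.241]
 [-0.    -1.    -0.   ]]
```

Run:
```python
from h import *
crop("pics/side0.png","pics/s_ft.png",325,170,75,40,10)
crop("pics/top0.png","pics/t_e1.png",428,134,40,30,16)
crop("pics/top0.png","pics/t_e2.png",428,204,40,30,16)
crop("pics/top0.png","pics/t_e3.png",515,204,40,30,16)
a=[cv2.imread(f"pics/t_e{i}.png") for i in(1,2,3)]
cv2.imwrite("pics/t_e.png",cv2.resize(np.hstack(a),None,fx=800/1920,fy=800/1920))
im=cv2.imread("pics/top0.png").astype(int)
for r in range(146,224,6): print(r,im[r,430:444].sum(1)//3)
for c in range(444,540,8): print(c,im[218:236,c].sum(1)//3)
```

```text
146 [139 138 137 135 139  80  63  63  78 113 130 148 153 157]
152 [137 136 134 136  84  64  60  60  81 120 138 152 155 158]
158 [138 138 141 143  87  64  61  57  85 120 137 151 156 153]
164 [144 143 138 137  86  62  58  55  89 120 138 150 150 155]
170 [135 137 133 134  86  63  56  58  92 124 142 153 157 156]
176 [135 140 140 139  83  62  56  63  94 124 143 154 156 158]
182 [136 138 136 140  81  60  59  62  98 126 144 156 157 156]
188 [140 138 138  88  64  64  54  65  99 129 146 157 157 160]
194 [140 143 142  88  69  63  57  68 101 128 148 157 154 159]
200 [137 137 140  87  67  63  53  71 108 128 148 158 159 157]
206 [139 142 139  86  69  67  56  75 107 132 148 156 159 158]
212 [142 143 137  84  67  61  61  79 114 136 153 156 158 158]
218 [143 141 139  89  68  64  59  80 110 132 154 159 157 158]
444 [159 159 159 159 147 128 105  77 114 137 141 140 137 139 135 142 143 142]
452 [156 160 158 162 153 137 114  83  79 138 140 138 139 137 137 145 141 136]
460 [156 161 157 159 159 142 128  91  69 144 141 137 143 142 139 136 134 133]
468 [159 158 159 159 156 153 135 104  73  65 137 140 138 139 139 137 135 138]
476 [157 157 158 162 159 159 146 124  84  64 146 139 137 132 131 140 142 140]
484 [161 157 158 159 156 159 150 133  98  65 135 133 134 134 135 141 143 142]
492 [156 159 152 156 157 160 154 142 111  74  52  53  50  51  52 140 143 138]
500 [158 159 151 156 156 158 153 149 123  40  30  31  33  30  29  29 141 133]
508 [155 154 153 151 152 156 154 148 139  97  69 133 139 137 132 133 129 132]
516 [155 155 154 156 152 155 154 149 141 115  73  99 137 134 139 136 136 133]
524 [152 152 151 151 153 152 155 149 140 130  82  65 132 137 135 134 128 132]
532 [149 148 151 153 151 153 152 150 144 137  99  67 135 133 130 132 134 138]
```

View pics/s_ft.png

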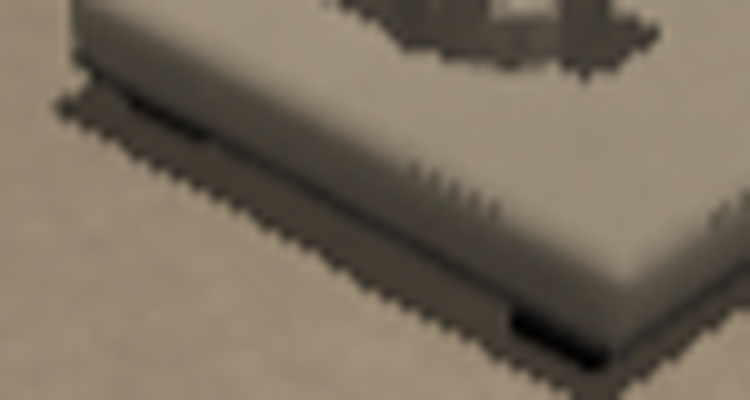

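View pics/t_e.png

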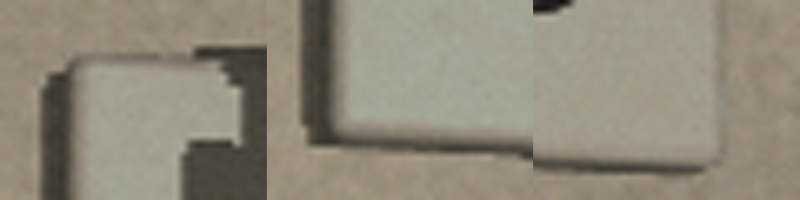

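Run:
```python
from h import *
from fit import T
im=cv2.imread("pics/top0.png").astype(float).mean(2); im=cv2.GaussianBlur(im,(3,3),.7)
def lvl(v,l):  # last idx crossing upward from dark min
    for i in range(len(v)-1):
        if v[i]<l<=v[i+1]: return i+(l-v[i])/(v[i+1]-v[i])
A=np.array([px2w("top",(430+8-3+lvl(im[r,435:446],105),r),.04)[:2] for r in range(150,220,3)])
B=np.array([px2w("top",(c,236-lvl(im[222:237,c][::-1][4:],105)-4),.04)[:2] if 0 else px2w("top",(c,[ (lambda k:k)(222+i+(im[222+i,c]-105)/(im[222+i,c]-im[223+i,c])) for i in range(12) if im[222+i,c]>105>=im[223+i,c]][0]),.04)[:2] for c in list(range(446,485,3))+list(range(512,534,3))])
pa=np.polyfit(A[:,0],A[:,1],1); pb=np.polyfit(B[:,1],B[:,0],1)
print("rear edge y=",pa,np.std(A[:,1]-np.polyval(pa,A[:,0])),"yaw dev",np.degrees(np.arctan(pa[0])))
print("side edge x=",pb,np.std(B[:,0]-np.polyval(pb,B[:,1])),"yaw dev",-np.degrees(np.arctan(pb[0])))
```

```text
rear edge y= [-0.01332785 -0.166334  ] 0.00010241321779314647 yaw dev -0.7635843742817346
side edge x= [0.0163366  0.50401068] 0.000256754661451112 yaw dev -0.9359350753274016
```

Run:
```python
from h import *
t=lambda x,y:(325+(x+.5)/10-.5,170+(y+.5)/10-.5)
for n,x,y in(("a near",605,368),("a far",512,325),("b near",207,140),("b far",128,106)):
    print(n,[px2w("side",t(x,y),z)[:2].round(4) for z in(0,.006,.009)])
print([px2w("top",uv,.048)[:2].round(4) for uv in((437.5,142),(439,148))])
```

```text
a near [array([ 0.5146, -0.1863]), array([ 0.5102, -0.1798]), array([ 0.508 , -0.1765])]
a far [array([ 0.5445, -0.184 ]), array([ 0.5398, -0.1775]), array([ 0.5375, -0.1743])]
b near [array([ 0.6611, -0.192 ]), array([ 0.6555, -0.1855]), array([ 0.6528, -0.1822])]
b far [array([ 0.6885, -0.1891]), array([ 0.6827, -0.1825]), array([ 0.6799, -0.1793])]
[array([ 0.6951, -0.1709]), array([ 0.6806, -0.1744])]
```

```bash
cat > plan.py <<'E'
from h import *
# target: tool y down, tool x at world angle a
def Rt(a): 
    x=np.array([np.cos(a),np.sin(a),0]);y=np.array([0,0,-1.]);return np.column_stack([x,y,np.cross(x,y)])
def plan(wps,ds=.055,da=9.5):
    s=env.observe();p=np.array(s['tool_pos']);Rc=R.from_quat(s['eef_rot']).as_matrix();rows=[]
    for (x,y,z,adeg) in wps:
        t=np.array([x,y,z]);G=Rt(np.radians(adeg))
        rv=R.from_matrix(Rc.T@G).as_rotvec()
        n=int(max(1,np.ceil(np.linalg.norm(t-p)/ds),np.ceil(np.degrees(np.linalg.norm(rv))/da)))
        for k in range(n):
            d=Rc.T@((t-p)/(n-k)); rv=R.from_matrix(Rc.T@G).as_rotvec()/(n-k)
            d=d.round(4); u=(np.degrees(rv)/10).round(2)
            p=p+Rc@d; Rc=Rc@R.from_rotvec(np.radians(u*10)).as_matrix()
            rows.append([*d.tolist(),*u.tolist()])
    for i in range(0,len(rows),12): print(len(rows[i:i+12]),', '.join(f"{v+0:g}" for r in rows[i:i+12] for v in r))
def st():
    s=env.observe();m=R.from_quat(s['eef_rot']).as_matrix()
    print(round(s['clock'],2),'p',s['tool_pos'].round(4),'ang',np.degrees(np.arctan2(m[1,0],m[0,0])).round(2),'down',m[:,1].round(3),'F',s['wrist_force'].round(2),'M',s['moment'].round(2),'op',round(s['opening'],4),'q',s['qpos'].round(2))
    return s
E
python3 -c "
from plan import *
plan([(.37,-.05,.405,-40),(.504,.293,.33,-18.35)])"
```

```text
12 -0.0412, 0, 0.0347, 0, -0.36, 0, -0.039, 0, 0.0372, 0, -0.36, 0, -0.0365, 0, 0.0396, 0, -0.36, 0, -0.034, 0, 0.0418, 0, -0.36, 0, -0.0313, -0.0001, 0.0439, 0, -0.36, 0, -0.0285, 0, 0.0457, 0, -0.36, 0, -0.0255, -0.0001, 0.0474, 0, -0.36, 0, -0.0225, 0, 0.049, 0, -0.36, 0, -0.0194, -0.0001, 0.0503, 0, -0.36, 0, -0.0162, 0, 0.0513, 0, -0.36, 0, -0.0169, 0.0107, 0.0498, 0, -0.31, 0, -0.0141, 0.0107, 0.0507, 0, -0.31, 0
5 -0.0114, 0.0107, 0.0514, 0, -0.31, 0, -0.0086, 0.0107, 0.0519, 0, -0.31, 0, -0.0058, 0.0107, 0.0523, 0, -0.31, 0, -0.0029, 0.0108, 0.0525, 0, -0.31, 0, -0.0001, 0.0107, 0.0526, 0, -0.31, 0
```

Call:
step_arm(moves=[-0.041,0,0.035,0,-0.36,0,-0.039,0,0.037,0,-0.36,0,-0.036,0,0.04,0,-0.36,0,-0.034,0,0.042,0,-0.36,0,-0.031,0,0.044,0,-0.36,0,-0.028,0,0.046,0,-0.36,0,-0.025,0,0.047,0,-0.36,0,-0.022,0,0.049,0,-0.36,0,-0.019,0,0.05,0,-0.36,0,-0.016,0,0.051,0,-0.36,0], fingers=0.0854, force=40)

```text
clock: 2.35
tool_pos: [0.3724, -0.0395, 0.4049]
eef_rot: [0.666, -0.236, 0.24, -0.666]
wrist_force: [1.3, -1.3, -0.4]
opening: 0.0853
```

```bash
python3 -c "
from plan import *
st();plan([(.504,.293,.33,-18.35)])"
```

```text
2.35 p [ 0.3724 -0.0395  0.4049] ang -39.33 down [ 0.005 -0.003 -1.   ] F [ 1.32 -1.28 -0.41] M [-0.07 -0.1   0.05] op 0.0853 q [-0.33 -0.05 -0.33  1.28 -0.    1.93]
7 -0.0156, 0.0107, 0.0486, 0, -0.3, 0, -0.0131, 0.0107, 0.0494, 0, -0.3, 0.01, -0.0104, 0.0107, 0.05, 0, -0.3, 0, -0.0078, 0.0107, 0.0505, 0, -0.3, 0.01, -0.0051, 0.0107, 0.0508, 0, -0.3, 0, -0.0025, 0.0107, 0.051, 0, -0.3, 0.01, 0.0003, 0.0106, 0.0511, 0, -0.3, 0
```

Call:
step_arm(moves=[-0.016,0.011,0.049,0,-0.3,0,-0.013,0.011,0.049,0,-0.3,0,-0.01,0.011,0.05,0,-0.3,0,-0.008,0.011,0.05,0,-0.3,0,-0.005,0.011,0.051,0,-0.3,0,-0.0025,0.011,0.051,0,-0.3,0,0,0.011,0.051,0,-0.3,0,0,0,0,0,0,0])

```text
clock: 3.35
tool_pos: [0.505, 0.3095, 0.3258]
eef_rot: [0.7, -0.102, 0.11, -0.698]
wrist_force: [-0.1, -1.0, 0.0]
opening: 0.0853
```

```bash
python3 -c "
from plan import *
st();plan([(.504,.293,.24,-18.35)],.045)
im=cams.read_camera('side');cv2.imwrite('pics/s1.png',im)
im=cams.read_camera('top');cv2.imwrite('pics/t1.png',im)"
```

```text
3.35 p [0.505  0.3095 0.3258] ang -17.27 down [ 0.011 -0.004 -1.   ] F [-0.15 -1.05  0.01] M [-0.02  0.04 -0.06] op 0.0853 q [ 0.41  0.36 -0.04  1.17 -0.01  2.28]
2 0.0015, 0.0429, -0.008, 0, 0.05, 0.03, 0.0018, 0.043, -0.008, 0, 0.06, 0.03
```

View pics/s1.png

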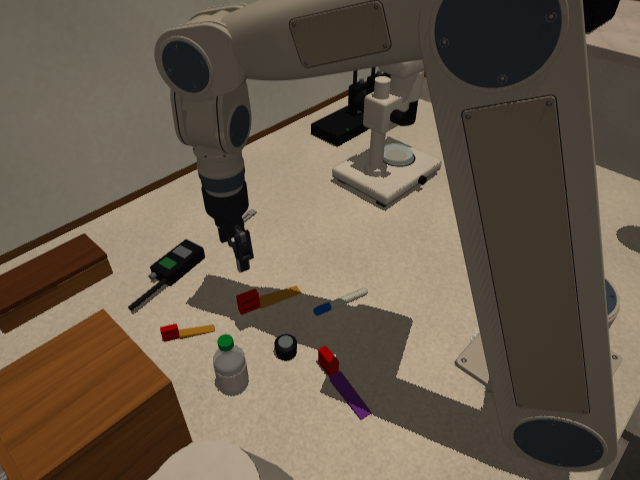

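The gripper (243,255) hovers over the larger brass blade's handle (248,301); nothing else is close. Descending.

Call:
step_arm(moves=[0.0015,0.043,-0.008,0,0.05,0.03,0.002,0.043,-0.008,0,0.06,0.03,0,0,0,0,0,0])

```text
clock: 3.82
tool_pos: [0.5033, 0.2874, 0.2423]
eef_rot: [-0.697, 0.114, -0.117, 0.698]
wrist_force: [0.0, 0.4, 0.4]
opening: 0.0854
```

```bash
python3 -c "
from plan import *
st();plan([(.5043,.2931,.184,-18.35)],.02)"
```

```text
3.83 p [0.5033 0.2874 0.2423] ang -18.78 down [ 0.005  0.    -1.   ] F [0.   0.39 0.36] M [-0.02  0.04 -0.02] op 0.0854 q [ 0.37  0.4  -0.2   0.97 -0.    2.27]
3 -0.0004, 0.0194, 0.0019, 0, -0.01, 0.01, -0.0003, 0.0194, 0.0019, -0.01, -0.02, 0.01, -0.0003, 0.0195, 0.0019, 0, -0.01, 0.01
```

Call:
step_arm(moves=[-0.0004,0.0195,0.002,0,-0.01,0.01,-0.0004,0.0195,0.002,0,-0.02,0.01,-0.0004,0.0195,0.002,0,-0.01,0.01,0,0,0,0,0,0])

```text
clock: 4.32
tool_pos: [0.5068, 0.2922, 0.1923]
eef_rot: [-0.695, 0.111, -0.118, 0.7]
wrist_force: [0.1, 0.6, 0.9]
opening: 0.0854
```

```bash
python3 -c "
from plan import *
st()
im=cams.read_camera('side');crop(im,'pics/s2.png',190,210,130,110,5)
im=cams.read_camera('top');crop(im,'pics/t2.png',190,160,130,110,5)"
```

```text
4.33 p [0.5068 0.2922 0.1923] ang -18.59 down [ 0.011  0.006 -1.   ] F [0.1  0.58 0.94] M [-0.02  0.04 -0.02] op 0.0854 q [ 0.38  0.45 -0.26  0.85  0.    2.27]
```

View pics/s2.png

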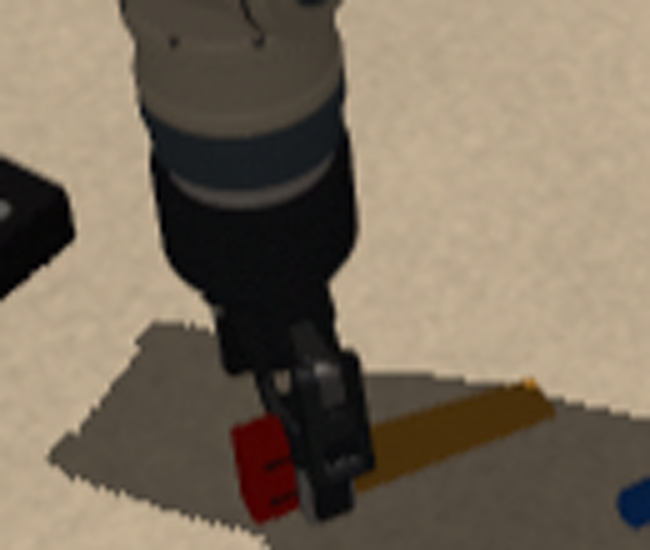

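View pics/t2.png

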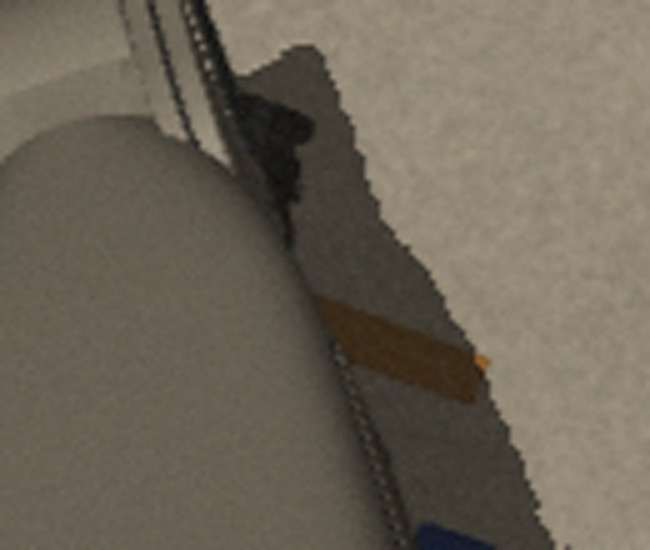

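```bash
python3 -c "
from plan import *
plan([(.5043,.2931,.183,-18.35)],.02)"
```

```text
1 -0.0031, 0.0104, -0.0005, -0.06, -0.02, 0.06
```

Call:
step_arm(moves=[-0.003,0.0095,-0.001,-0.06,-0.02,0.06,0,0,0,0,0,0])

```text
clock: 4.68
tool_pos: [0.5045, 0.2925, 0.1856]
eef_rot: [-0.698, 0.112, -0.114, 0.698]
wrist_force: [0.0, -0.8, 0.3]
opening: 0.0853
```

```bash
python3 -c "
from plan import *
st();plan([(.5043,.2931,.183,-18.35)],.02)"
```

```text
4.67 p [0.5045 0.2925 0.1856] ang -18.39 down [ 0.002  0.001 -1.   ] F [ 0.01 -0.77  0.33] M [0.02 0.01 0.01] op 0.0853 q [ 0.38  0.46 -0.27  0.84  0.    2.27]
1 -0.0003, 0.0026, 0.0005, -0.01, 0, 0.01
```

Close gently, watching for asymmetric contact.

Call:
step_arm(moves=[0,0,0,0,0,0,0,0,0,0,0,0,0,0,0,0,0,0,0,0,0,0,0,0], fingers=0.03, force=30)

```text
clock: 5.18
tool_pos: [0.5046, 0.2926, 0.1861]
eef_rot: [-0.698, 0.112, -0.114, 0.699]
wrist_force: [-0.3, -0.1, -0.7]
opening: 0.0304
```

Call:
step_arm(moves=[0,0,0,0,0,0,0,0,0,0,0,0,0,0,0,0,0,0,0,0,0,0,0,0], fingers=0.01, force=40)

```text
clock: 5.68
tool_pos: [0.5047, 0.2927, 0.1862]
eef_rot: [-0.697, 0.112, -0.114, 0.699]
wrist_force: [0.3, -0.1, 1.3]
opening: 0.0173
```

```bash
python3 -c "
from plan import *
st()
im=cams.read_camera('side');crop(im,'pics/s3.png',190,210,130,110,5)"
```

```text
5.67 p [0.5047 0.2927 0.1862] ang -18.38 down [ 0.002  0.001 -1.   ] F [ 0.29 -0.14  1.26] M [-0.07  0.06  0.02] op 0.0173 q [ 0.38  0.46 -0.27  0.84  0.    2.27]
```

View pics/s3.png

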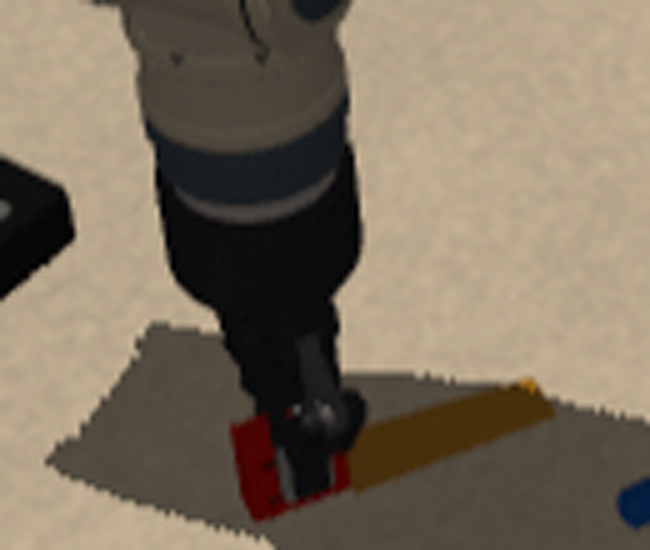

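```bash
python3 -c "
from plan import *
plan([(.5047,.2927,.246,-18.38),(.672,-.03,.246,-.85)],.05)"
```

```text
10 0.0001, -0.0299, 0.0001, -0.01, 0, 0.01, 0, -0.0299, 0, 0, 0, 0, 0.0326, 0, -0.0317, 0, -0.22, 0, 0.0313, 0, -0.0329, 0, -0.22, 0, 0.03, 0, -0.0341, 0, -0.22, 0, 0.0287, 0, -0.0352, 0, -0.22, 0, 0.0273, 0, -0.0363, 0, -0.22, 0, 0.0259, 0, -0.0373, 0, -0.22, 0, 0.0245, 0, -0.0383, 0, -0.22, 0, 0.023, 0, -0.0392, 0, -0.21, 0
```

Call:
step_arm(moves=[0,-0.03,0,0,0,0,0,-0.03,0,0,0,0,0.0325,0,-0.032,0,-0.22,0,0.0315,0,-0.033,0,-0.22,0,0.03,0,-0.034,0,-0.22,0,0.0285,0,-0.035,0,-0.22,0,0.0275,0,-0.0365,0,-0.22,0,0.026,0,-0.0375,0,-0.22,0,0.0245,0,-0.0385,0,-0.22,0,0.023,0,-0.039,0,-0.21,0,0,0,0,0,0,0])

```text
clock: 7.1
tool_pos: [0.6781, -0.0395, 0.2463]
eef_rot: [-0.707, 0.001, -0.001, 0.707]
wrist_force: [-0.6, 0.0, -1.6]
opening: 0.0178
```

```bash
python3 -c "
from plan import *
st();plan([(.672,-.033,.19,-.85)],.03)
im=cams.read_camera('side');cv2.imwrite('pics/s4.png',im)
im=cams.read_camera('top');cv2.imwrite('pics/t4.png',im)"
```

```text
7.1 p [ 0.6781 -0.0395  0.2463] ang -0.14 down [ 0.001  0.001 -1.   ] F [-0.64  0.01 -1.58] M [0.07 0.   0.04] op 0.0178 q [-0.18  0.55  0.08  1.1   0.    1.39]
2 -0.0031, 0.0282, 0.0032, 0, 0.04, 0, -0.0031, 0.0281, 0.0033, -0.01, 0.03, 0
```

View pics/s4.png

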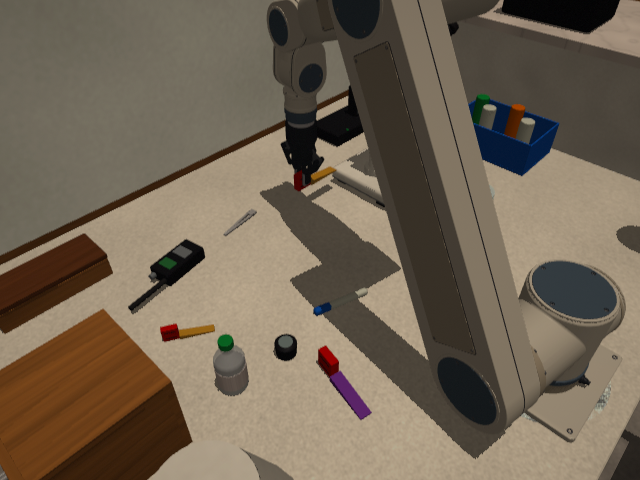

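View pics/t4.png

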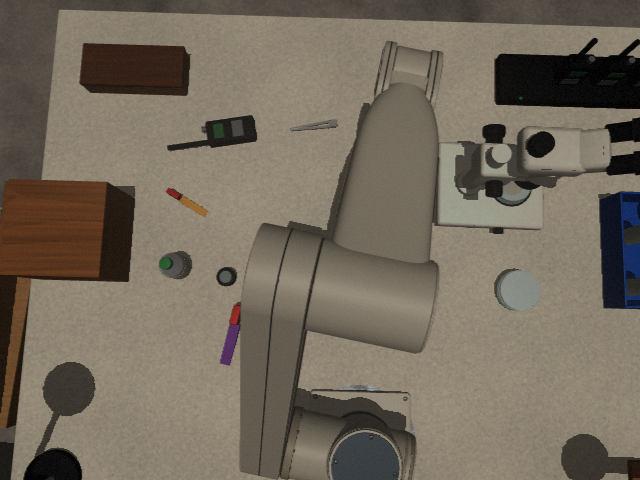

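Call:
step_arm(moves=[-0.003,0.027,0.0035,0,0.04,0,-0.003,0.027,0.0035,0,0.03,0,0,0,0,0,0,0])

```text
clock: 7.58
tool_pos: [0.6694, -0.0259, 0.1922]
eef_rot: [-0.706, 0.004, -0.003, 0.708]
wrist_force: [-0.0, 0.4, -1.5]
opening: 0.0177
```

```bash
python3 -c "
from plan import *
st();plan([(.672,-.033,.1872,-.85)],.03)
im=cams.read_camera('side');cv2.imwrite('pics/s5.png',im);crop(im,'pics/s5c.png',285,140,110,80,7)"
```

```text
7.58 p [ 0.6694 -0.0259  0.1922] ang -0.6 down [-0.001  0.002 -1.   ] F [-0.    0.44 -1.5 ] M [ 0.04  0.04 -0.02] op 0.0177 q [-0.16  0.58 -0.02  0.97  0.    1.42]
1 0.0027, 0.005, -0.0071, -0.01, 0.03, 0
```

View pics/s5c.png

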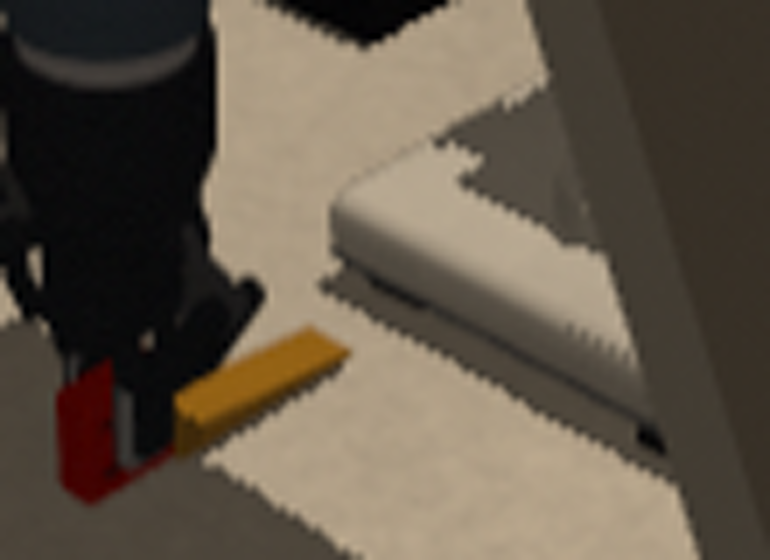

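```bash
cat > tip.py <<'E'
from plan import *
def q(ox,oy,s,pts,z):
    for x,y in pts: print((x,y),px2w("side",(ox+(x+.5)/s-.5,oy+(y+.5)/s-.5),z)[:2].round(4))
E
python3 -c "
from tip import *
q(285,140,7,[(312,326),(350,350)],.009)
print('foot b bottom, h=6'); q(285,140,7,[(368,287),(425,312)],.006)
print('foot a z0'); q(285,140,7,[(640,438)],0)
# predicted tip
a=np.radians(-90.6);c=np.array([.6694,-.0259]);print(c+.117*np.array([np.cos(a),np.sin(a)]))
"
python3 - <<'E'
import cv2
im=cv2.imread('pics/s5.png')[160:195,320:385]
cv2.imwrite('pics/s5d.png',cv2.resize(im,None,fx=12,fy=12,interpolation=cv2.INTER_NEAREST))
E
```

```text
(312, 326) [ 0.6769 -0.1421]
(350, 350) [ 0.655  -0.1405]
foot b bottom, h=6
(368, 287) [ 0.6818 -0.1806]
(425, 312) [ 0.6536 -0.1834]
foot a z0
(640, 438) [ 0.5437 -0.1841]
[ 0.6681748  -0.14289358]
```

View pics/s5d.png

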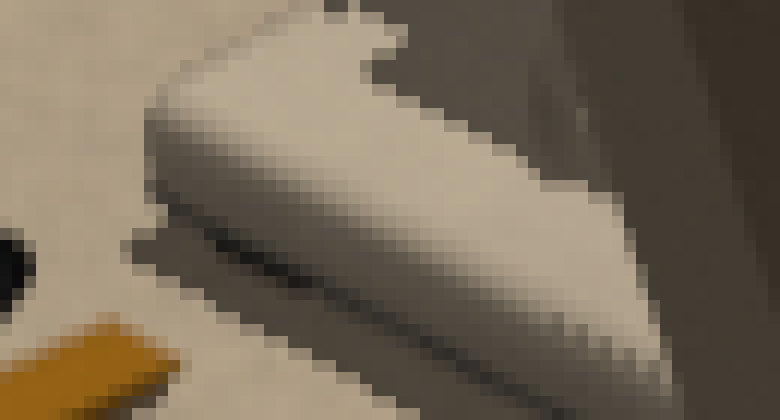

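Call:
step_arm(moves=[0.0035,0.004,-0.007,0,0.03,0,0,0,0,0,0,0])

```text
clock: 7.88
tool_pos: [0.6742, -0.0328, 0.1919]
eef_rot: [-0.707, 0.003, -0.007, 0.708]
wrist_force: [-0.8, 0.1, -0.2]
opening: 0.0175
```

```bash
python3 -c "
from plan import *
st();plan([(.6728,-.033,.1867,-.85)],.03)"
```

```text
7.88 p [ 0.6742 -0.0328  0.1919] ang -0.85 down [ 0.005  0.001 -1.   ] F [-0.8   0.06 -0.23] M [-0.01  0.02  0.03] op 0.0175 q [-0.17  0.59 -0.01  0.97  0.    1.41]
1 -0.0015, 0.0052, -0.0002, -0.01, 0, 0.03
```

Call:
step_arm(moves=[-0.001,0.004,0,0,0,0.02,0,0.001,0,0,0,0,0,0,0,0,0,0])

```text
clock: 8.25
tool_pos: [0.6735, -0.0332, 0.1877]
eef_rot: [-0.707, 0.004, -0.006, 0.708]
wrist_force: [0.3, -0.4, -1.1]
opening: 0.0174
```

```bash
python3 -c "
from plan import *
st();plan([(.6728,-.033,.1865,-.85)],.03)"
```

```text
8.25 p [ 0.6735 -0.0332  0.1877] ang -0.87 down [ 0.003  0.001 -1.   ] F [ 0.35 -0.44 -1.1 ] M [ 0.04 -0.01  0.01] op 0.0174 q [-0.17  0.59 -0.02  0.96  0.    1.41]
1 -0.0007, 0.0012, 0.0002, -0.01, 0, 0.02
```

Call:
step_arm(moves=[-0.0007,0.0012,0,0,0,0.02,0,0,0,0,0,0])

```text
clock: 8.5
tool_pos: [0.6727, -0.0332, 0.1864]
eef_rot: [-0.707, 0.006, -0.005, 0.708]
wrist_force: [0.5, -0.5, -1.1]
opening: 0.0175
```

```bash
python3 -c "
from plan import *
st()"
```

```text
8.5 p [ 0.6727 -0.0332  0.1864] ang -0.88 down [-0.001  0.001 -1.   ] F [ 0.46 -0.54 -1.06] M [0.06 0.05 0.03] op 0.0175 q [-0.17  0.59 -0.02  0.96  0.    1.41]
```

Call:
step_arm(moves=[0,0.0007,0,0,0,0,0,0.0003,0,0,0,0,0,0,0,0,0,0])

```text
clock: 8.88
tool_pos: [0.6727, -0.0331, 0.1863]
eef_rot: [-0.707, 0.005, -0.005, 0.707]
wrist_force: [-0.7, 0.3, -0.3]
opening: 0.018
```

```bash
python3 -c "
from plan import *
st()
im=cams.read_camera('side');cv2.imwrite('pics/s6.png',im);crop(im,'pics/s6c.png',285,140,110,80,7)"
```

```text
8.88 p [ 0.6727 -0.0331  0.1863] ang -0.87 down [-0.     0.001 -1.   ] F [-0.65  0.35 -0.27] M [ 0.05  0.07 -0.04] op 0.018 q [-0.17  0.59 -0.02  0.96  0.    1.41]
```

View pics/s6c.png

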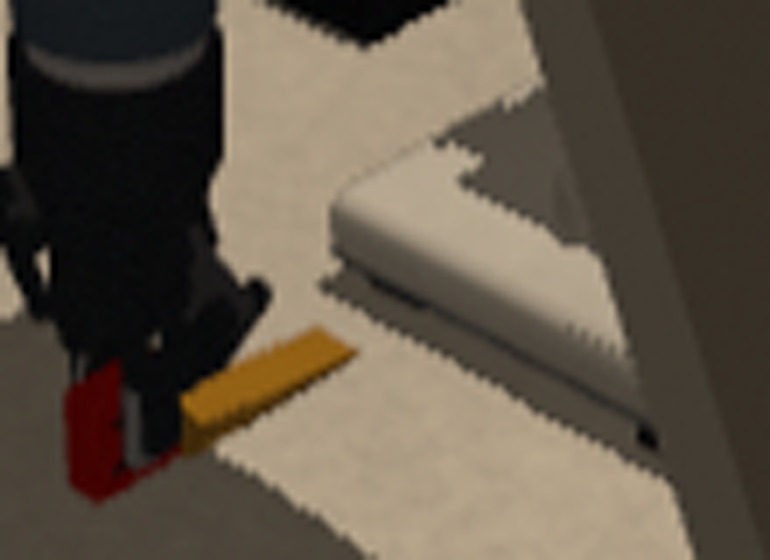

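Call:
step_arm(moves=[0,0,-0.006,0,0,0,0,0,-0.006,0,0,0,0,0,-0.006,0,0,0,0,0,-0.006,0,0,0,0,0,0,0,0,0])

```text
clock: 9.55
tool_pos: [0.6726, -0.0592, 0.1863]
eef_rot: [-0.707, 0.005, -0.006, 0.707]
wrist_force: [-0.6, -0.5, 0.2]
opening: 0.0176
```

```bash
python3 -c "
from plan import *
st();plan([(.6728-.0148*.040,-.073,.1863,-.85)],.005)"
```

```text
9.55 p [ 0.6726 -0.0592  0.1863] ang -0.89 down [ 0.001  0.001 -1.   ] F [-0.61 -0.48  0.22] M [-0.14 -0.03 -0.01] op 0.0176 q [-0.21  0.59 -0.02  0.96  0.    1.37]
3 -0.0001, 0, -0.0046, 0, 0, 0, 0, 0, -0.0046, 0, 0, 0, -0.0001, -0.0001, -0.0046, -0.01, 0, 0
```

Tip now ≈ y −0.176, about 9 mm before the face. Continue in small steps.

Call:
step_arm(moves=[0,0,-0.003,0,0,0,0,0,-0.003,0,0,0,0,0,-0.003,0,0,0,0,0,0,0,0,0])

```text
clock: 10.05
tool_pos: [0.6725, -0.0687, 0.1863]
eef_rot: [-0.707, 0.005, -0.006, 0.707]
wrist_force: [-0.2, -1.1, 0.2]
opening: 0.0174
```

Call:
step_arm(moves=[0,0,-0.003,0,0,0,0,0,-0.003,0,0,0])

```text
clock: 10.3
tool_pos: [0.6724, -0.0746, 0.1862]
eef_rot: [-0.707, 0.005, -0.005, 0.708]
wrist_force: [0.0, 1.8, 1.0]
opening: 0.0176
```

```bash
python3 -c "
from plan import *
st()
im=cams.read_camera('side');cv2.imwrite('pics/s7.png',im);crop(im,'pics/s7c.png',285,140,110,80,7)"
```

```text
10.3 p [ 0.6724 -0.0746  0.1862] ang -0.85 down [ 0.001  0.001 -1.   ] F [0.04 1.83 1.05] M [ 0.24 -0.05 -0.  ] op 0.0176 q [-0.23  0.59 -0.01  0.96  0.    1.35]
```

View pics/s7c.png

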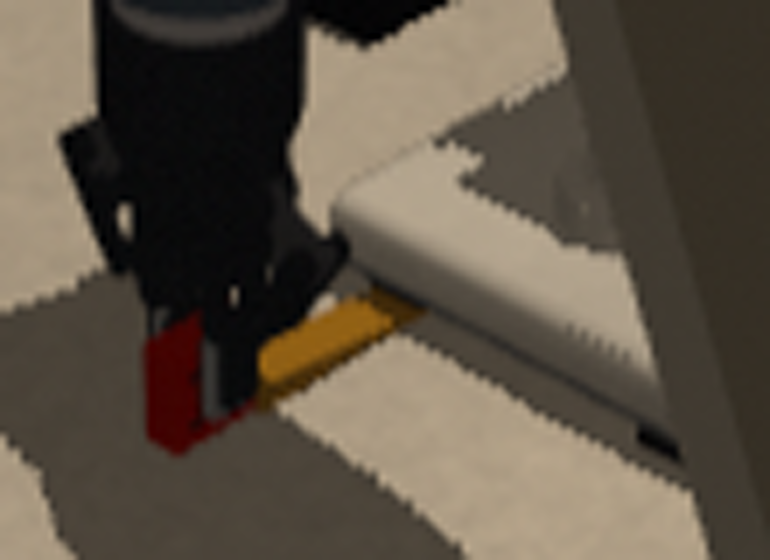

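Blade tip (crop 425,305) is now under the base edge, aligned with foot b. Continuing slowly, watching Fy.

Call:
step_arm(moves=[0,0,-0.002,0,0,0,0,0,-0.002,0,0,0])

```text
clock: 10.6
tool_pos: [0.6723, -0.0792, 0.1863]
eef_rot: [-0.707, 0.005, -0.006, 0.708]
wrist_force: [0.1, 1.2, 1.6]
opening: 0.0172
```

Call:
step_arm(moves=[0,0,-0.003,0,0,0,0,0,-0.003,0,0,0])

```text
clock: 10.85
tool_pos: [0.6722, -0.0855, 0.1863]
eef_rot: [-0.707, 0.005, -0.006, 0.708]
wrist_force: [-0.1, 1.2, 1.2]
opening: 0.0175
```

```bash
python3 -c "
from plan import *
st()"
```

```text
10.85 p [ 0.6722 -0.0855  0.1863] ang -0.85 down [ 0.001  0.001 -1.   ] F [-0.09  1.17  1.23] M [0.26 0.   0.01] op 0.0175 q [-0.25  0.6  -0.01  0.97  0.    1.34]
```

Tip is ~17 mm past the face: foot_b is the short one.

Call:
step_arm(moves=[0,0,-0.002,0,0,0,0,0,-0.002,0,0,0])

```text
clock: 11.1
tool_pos: [0.6721, -0.0898, 0.1862]
eef_rot: [-0.706, 0.005, -0.006, 0.708]
wrist_force: [0.0, 3.5, 1.6]
opening: 0.0176
```

Call:
step_arm(moves=[0,0,-0.002,0,0,0,0,0,-0.001,0,0,0])

```text
clock: 11.35
tool_pos: [0.672, -0.0914, 0.1863]
eef_rot: [-0.705, 0.004, -0.005, 0.709]
wrist_force: [0.2, 6.4, 1.9]
opening: 0.0173
```

Call:
step_arm(moves=[0,0,-0.0015,0,0,0,0,0,-0.0015,0,0,0])

```text
clock: 11.6
tool_pos: [0.6718, -0.0922, 0.1866]
eef_rot: [-0.703, 0.004, -0.004, 0.711]
wrist_force: [-0.4, 10.3, 3.9]
opening: 0.0177
```

Call:
step_arm(moves=[0,0,0,0,0,0])

```text
clock: 11.72
tool_pos: [0.6718, -0.092, 0.1867]
eef_rot: [-0.703, 0.004, -0.004, 0.711]
wrist_force: [-0.2, -1.3, -0.3]
opening: 0.0174
```

```bash
python3 -c "
from plan import *
st()
im=cams.read_camera('side');cv2.imwrite('pics/s8.png',im);crop(im,'pics/s8c.png',285,140,110,80,7)"
```

```text
11.72 p [ 0.6718 -0.092   0.1867] ang -0.62 down [ 0.001  0.01  -1.   ] F [-0.18 -1.28 -0.26] M [-0.62 -0.02 -0.13] op 0.0174 q [-0.26  0.6  -0.01  0.97  0.01  1.32]
```

View pics/s8c.png

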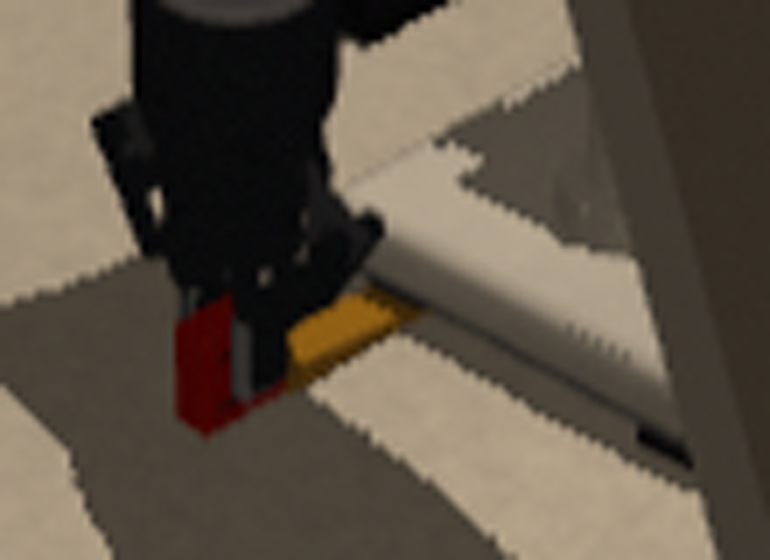

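```bash
python3 -c "
from plan import *
plan([(.6718,-.0912,.1865,-.85)],.03)"
```

```text
1 0, 0.0002, 0.0009, -0.06, 0.02, 0
```

Call:
step_arm(moves=[0,0.0002,0.0007,-0.05,0.02,0])

```text
clock: 11.9
tool_pos: [0.6719, -0.0909, 0.1865]
eef_rot: [-0.706, 0.005, -0.005, 0.708]
wrist_force: [1.4, 7.6, 0.4]
opening: 0.0175
```

```bash
python3 -c "
from plan import *
st()"
```

```text
11.9 p [ 0.6719 -0.0909  0.1865] ang -0.8 down [ 0.001  0.003 -1.   ] F [1.43 7.64 0.44] M [ 1.44 -0.35  0.08] op 0.0175 q [-0.26  0.6  -0.01  0.97  0.    1.33]
```

Call:
step_arm(moves=[0,0,0,0,0,0,0,0,0,0,0,0,0,0,0,0,0,0], fingers=0.05)

```text
clock: 12.28
tool_pos: [0.6718, -0.0916, 0.1861]
eef_rot: [-0.706, 0.005, -0.005, 0.708]
wrist_force: [-0.5, 0.5, -0.2]
opening: 0.0499
```

```bash
python3 -c "
from plan import *
st()
im=cams.read_camera('side');cv2.imwrite('pics/s9.png',im);crop(im,'pics/s9c.png',285,140,110,80,7)"
```

```text
12.28 p [ 0.6718 -0.0916  0.1861] ang -0.85 down [ 0.     0.002 -1.   ] F [-0.5   0.46 -0.19] M [-0.01  0.   -0.02] op 0.0499 q [-0.26  0.6  -0.01  0.97  0.    1.33]
```

View pics/s9c.png

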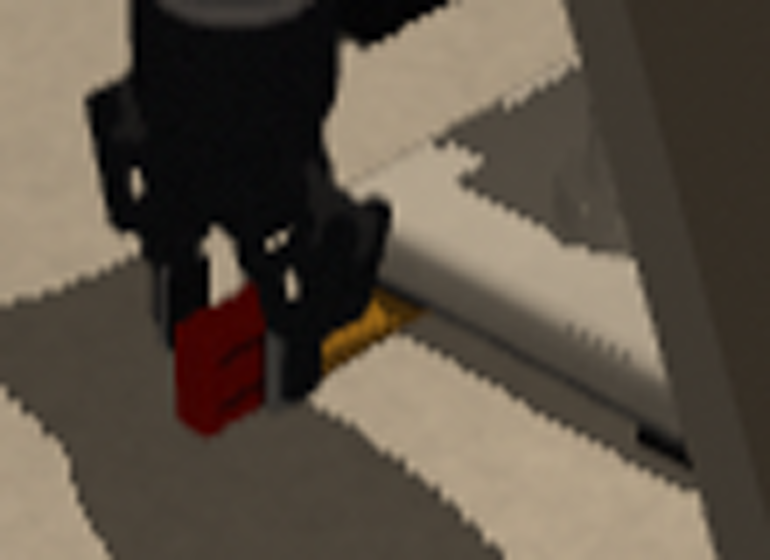

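Call:
step_arm(moves=[0,-0.015,0,0,0,0,0,-0.03,0,0,0,0,0,-0.04,0,0,0,0,0,-0.04,0.02,0,0,0,0,-0.03,0.05,0,0,0,0,0,0.055,0,0,0,0,0,0.055,0,0,0,0,0,0.055,0,0,0,0,0,0,0,0,0])

```text
clock: 13.45
tool_pos: [0.6748, 0.148, 0.3572]
eef_rot: [-0.706, 0.003, -0.01, 0.708]
wrist_force: [-0.1, 0.2, -0.2]
opening: 0.0501
```

```bash
python3 -c "
from plan import *
st()
im=cams.read_camera('side');cv2.imwrite('pics/s10.png',im)
im=cams.read_camera('top');cv2.imwrite('pics/t10.png',im)"
```

```text
13.45 p [0.6748 0.148  0.3572] ang -1.09 down [ 0.01   0.002 -1.   ] F [-0.08  0.17 -0.15] M [-0.02  0.06  0.01] op 0.0501 q [0.09 0.52 0.3  1.35 0.   1.68]
```

View pics/s10.png

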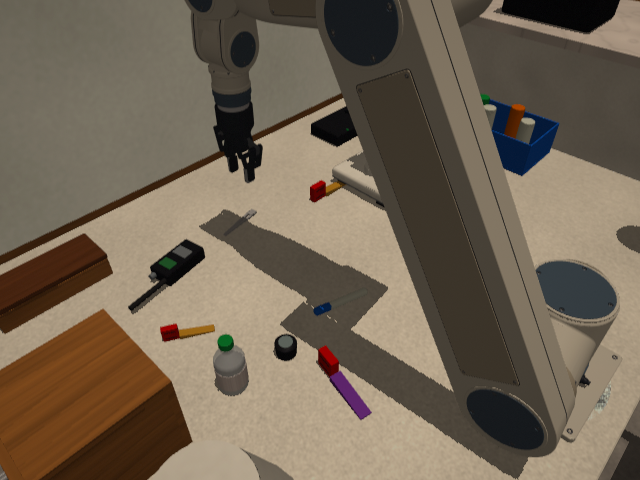

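View pics/t10.png

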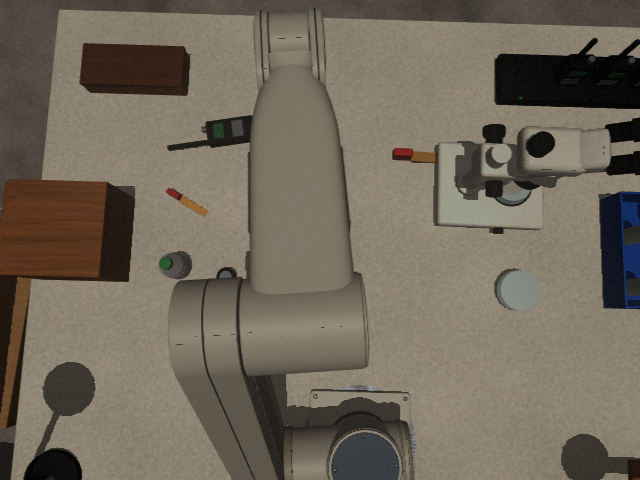

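```bash
python3 -c "
from h import *
crop('pics/top0.png','pics/x.png',0,0,5,5,1)
crop('pics/t10.png','pics/t10c.png',385,135,80,60,10)
crop('pics/s10.png','pics/s10c.png',300,160,80,60,10)"
```

```text
(no output)
```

View pics/t10c.png

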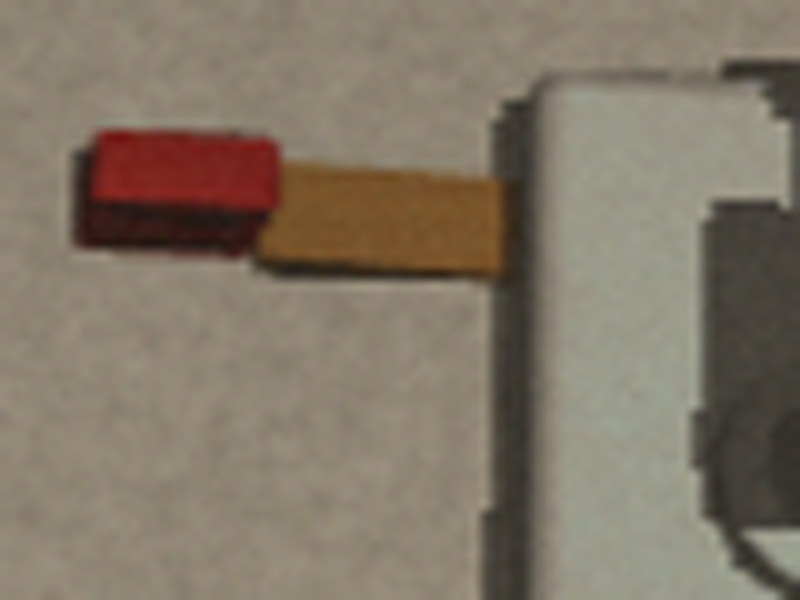

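View pics/s10c.png

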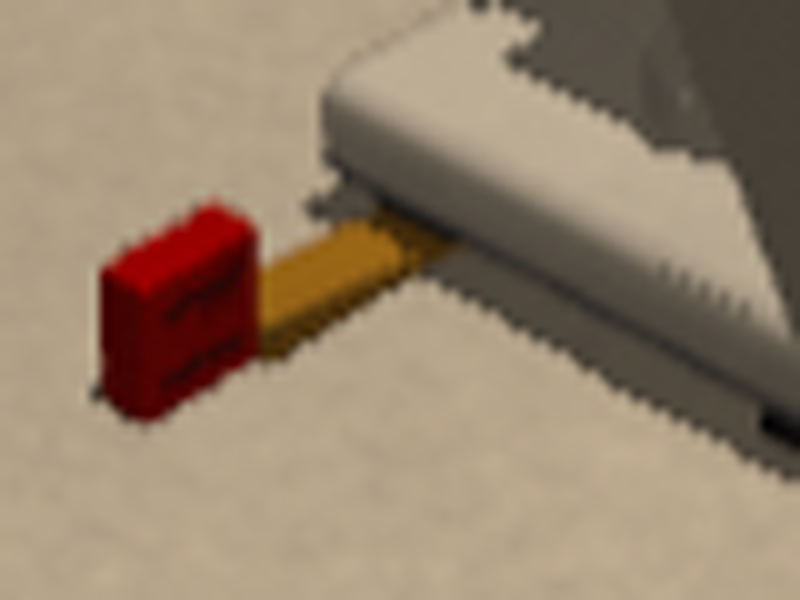

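```bash
python3 -c "
from h import *
from fit import fit
t=lambda x,y,ox,oy,s:np.array((ox+(x+.5)/s-.5,oy+(y+.5)/s-.5))
P=lambda x,y:t(x,y,385,135,10); S=lambda x,y:t(x,y,300,160,10)
for x,y,z in((505,182,.0072),(503,275,.0072),(285,161,.0135),(258,263,.0135)): print(px2w('top',P(x,y),z).round(4))
t1=[((-22,9,46),P(92,131)),((22,9,46),P(278,139)),((22,-9,46),P(277,210)),((-22,-9,46),P(92,203)),((-22,-9,0),P(78,247)),((22,12,13.5),P(283,161)),((22,-12,13.5),P(260,263))]
s1=[((-22,9,46),S(102,272)),((22,9,46),S(213,203)),((22,-9,46),S(257,235)),((-22,-9,46),S(147,295)),((-22,-9,0),S(148,424)),((22,-12,0),S(272,358))]
o=lambda n,l:[(n,np.array(a)/1000,b) for a,b in l]
for nm,ob in(('top',o('top',t1)),('side',o('side',s1)),('both',o('top',t1)+o('side',s1))):
    p,r=fit(ob,[.672,-.09,-1.58]);print(nm,p.round(4),np.degrees(p[2]).round(2),np.abs(r).max().round(1), 'tip',(p[:2]+.117*np.array([np.cos(p[2]),np.sin(p[2])])).round(4))
"
```

```text
[ 0.6804 -0.1728  0.0072]
[ 0.6572 -0.1723  0.0072]
[ 0.6822 -0.1183  0.0135]
[ 0.6567 -0.112   0.0135]
top [ 0.6701 -0.0911 -1.6065] -92.04 1.8 tip [ 0.6659 -0.208 ]
side [ 0.6701 -0.0893 -1.5659] -89.72 1.1 tip [ 0.6707 -0.2063]
both [ 0.6703 -0.0906 -1.5961] -91.45 2.0 tip [ 0.6673 -0.2076]
```

```bash
python3 -c "
from plan import *
print(env.close_job())"
```

```text
the job is handed in; nothing more can be done
None
```

The short foot is **foot_b** (y = +70 mm). The larger brass blade is now wedged under it, and the job was handed in at about 13.6 s.

- **Finding the foot:** The side picture showed foot_b ending above the bench while foot_a reached it. The blade confirmed this: its tip passed foot_b's face freely and began to drag about 24 mm in. I did not try the blade at foot_a.
- **Nipping it:** The push peaked at 10.3 N, because the tool leaned about 0.6° during the last steps. I straightened it, and it still pressed with 7.6 N. I then opened the fingers and withdrew. The blade did not shift as the fingers opened, but I did not pull on it to test the nip.
- **Last checks:** The blade is flat on the bench. It is centred on the foot to about 2 mm as seen by the top camera; the foot itself was not visible from above. The final fits of the blade's direction disagree: -92.0° from the top camera and -89.7° from the side camera. The tool's own reading was -90.85°, which matches the microscope's axis.
- **Other items:** The ones I could see looked undisturbed. The arm hid or partly hid some of them in the last pictures, including the dish on the stage.

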